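# Jack up the tilting weld fixture and hold it

### The job

On the laser-welding bench, set the small lever jack flat on the bench so that its round saddle is centred under the lift pad of the hinged work plate (the pad is under the plate's tongue, marked by the round bolt head on top). Then push the jack's pump handle all the way down so that the jack alone lifts the plate, and finish while still holding the handle fully down with the plate raised. Do not lift the plate with the robot, and leave the round stand, the brush and the bottle where they are.

Things in the scene. Friction and masses are not known exactly. Their poses are not given: they have to be found in the camera images.
- jack: Loose lever jack, 0.6 to 1 kg. Origin on its underside, below the centre of its pump block; +x to the saddle, z up. Foot plate x -110 to +115, 70 wide, 10 thick (mm). Pump block (grip here, on its bare y sides): 36 (x) x 34 (y), top 76 up, near the balance point. Saddle column at x 85. Handle slopes up and back (-x) from a pivot at x -35, 50 up.
- saddle (a point): Centre of the top face of the jack's saddle, a flat round steel disc of 36 mm diameter: in the jack frame at (85, 0, 55) mm with the handle up; it rises straight up 50 mm per radian of the handle (25 mm at full stroke).
- handle_pad (a point): Centre of the upper face of the flat black pad at the free end of the pump handle (50 mm along the handle, 30 wide, 12 thick), 105 mm from the pivot. Press here. Handle up: 101 mm above the jack's underside, 127 behind its origin; fully down: 51 above, 140 behind.
- pump_handle (a joint): Angle of the pump handle, rad: 0 = up (sloping 0.45 rad above level), 0.5 = fully down at its stop (0.05 rad below level). It springs back up when let go, lowering the saddle. Pushing it down at the pad takes about 2 N idle and 5 to 10 N while lifting.
- fixture: Fixed steel fixture carrying the hinged work plate. Origin on the bench right below the lift pad; +x from the tongue's tip to the hinge. Base plate (150 mm wide) spans x 50 to 260 mm, so the jack's foot fits under the tongue from the clear -x side. A pocketed aluminium mould insert on the plate starts at x 95 mm, top at 130 mm. Hinge axis at x 235 mm.
- lift_pad (a point): Centre of the lower face of the lift pad, a round boss, 20 mm diameter, under the plate's tongue; 63 mm above the bench when down (8 mm above the idle saddle). Tongue 40 mm wide, top at 85 mm, its tip 19 mm to -x of the pad's axis. A round bolt head on the tongue, 20 mm wide, 6 mm tall, marks the same axis. A full jack stroke raises it about 17 mm, turning about the hinge.
- stand: Bystander: loose round work stand, disc foot 110 mm diameter, post, disc top 72 mm diameter at 66 mm height. No handle. Origin at the centre of its underside.
- brush: Bystander: hand brush lying on the bench. Origin at its underside, about mid-length.
- bottle: Bystander: clear bottle, 44 mm diameter, 110 mm tall. Origin at the centre of its underside.

How it is judged (in metres and radians):
On the way:
1. the jack stands flat on the bench with its saddle under the lift pad, handle still up and plate still down (horizontal distance between saddle and lift_pad below 0.008 m and height (world z) of jack below 0.003 m and angle between jack's own z axis and vertical below 0.04 rad and linear speed of jack below 0.01 m/s and value of joint pump_handle below 0.12 rad and height (world z) of lift_pad below 0.066 m), for 0.2 s.
At the end, for the whole second after the job is handed in: The robot holds the pump handle fully down (over 0.45 of 0.5 rad), still; the jack is flat on the bench, its saddle within 9 mm of the lift pad's axis and pressing on it; the lift pad is over 75 mm above the bench; the robot does not touch the fixture (value of joint pump_handle above 0.45 rad and height (world z) of lift_pad above 0.075 m and horizontal distance between saddle and lift_pad below 0.009 m and contact force between jack and fixture above 3 N and contact force between each of the arm, the fingers and fixture below 0.5 N and contact force between any of the fingers, the arm and jack above 1 N and height (world z) of jack below 0.003 m and angle between jack's own z axis and vertical below 0.04 rad and linear speed of jack below 0.02 m/s and velocity of joint pump_handle between -0.05 and 0.05 rad/s); the arm keeps its last pose, push and grip.
It fails at once if the robot pushes on the fixture or work plate (contact force between any of the arm, the fingers and fixture above 8 N).
It fails at once if the plate is raised while the jack's handle is up (height (world z) of lift_pad above 0.07 m and value of joint pump_handle below 0.1 rad).
It fails at once if a bystander is moved more than 30 mm (distance of any of stand, brush, bottle from where it was at the start of the episode above 0.03 m).
It also fails if it takes over 58 s, if anything falls off the work surface, if the arm or the gripper's body presses on something with over 40 N, if the wrist force passes 120 N, or if a joint passes its speed limit or range.

### The arm

A 6-joint arm with a two-finger parallel gripper is mounted at the origin on the work surface. World frame = base frame: x ahead of the robot, y to its left, z up, the work surface at z = 0. Lengths are in m, angles in degrees, forces in N, time in s.
With the tool pointing down it reaches from about 0.25 to 0.725 m from the base axis. Payload 9.7 kg.
Tool frame: the origin (TCP) lies at the very end of the fingers, on their centre line; the grasp point (between the pads) lies 19 mm behind it; z points along the fingers, y is the line along which they close (so a half turn about z gives the same grasp; the last joint's range is limited). The gripper opens to 85 mm and grips with 20 to 120 N. Pads are 22 mm wide; open, the fingers measure 114 mm over their backs; the gripper's body (76 mm by 85 mm) begins 54 mm behind the grasp point. The pads swing forward as they close: fully open they stand 13 mm farther back than shut.
Start: joints at [-69.099, 4.979, 10.078, 95.1, 0, 90], TCP at [0.196, -0.514, 0.231] pointing down, gripper open.
Joint ranges: [-179.16, 179.16], [-48.56, 103.87], [-65.8, 70.77], [-126.05, 130.52], [-82.76, 87.17], [-180, 180]. Speed limits (degrees/s): [127.2, 127.2, 147.25, 180, 180, 180].

### API

Orientations are given as [roll, pitch, yaw] about the fixed x, y, z axes, in that order (R = Rz(yaw) Ry(pitch) Rx(roll)).
In Python, from workcell import telemetry, optics, workorder gives the robot as it stands.
- The arm moves only by the shell command python3 -m handwheel 'ROWS' [FORCE]. ROWS is JSON, a list of rows, each an object of numbers: "tx", "ty", "tz": the shift along the tool's x, y, z in m; "ax", "ay", "az": the turn, a rotation vector about the tool's x, y, z in degrees; "jaw": the gripper command: -1 is shut, 1 is fully open, values between are in proportion. A call has exactly 10 rows; each row shifts and turns the commanded pose from where the row before left it, along the tool's axes as they then stand; what a row does not reach is not made up. A row lasts 1/8 s, in which the tool goes at most 62.5 mm and 10.7 degrees, less where a joint would pass 70% of its speed; a pose out of reach is approached as far as the arm can. A call is refused whole if a number of a shift passes 0.0625 or a number of a turn 10.7, either way. A call with a gripper value outside its range is refused whole. The fingers move at their own pace and stop on an object; FORCE is the grip in N (left out, the last holds). Time passes only in rows, so rows that do not move let the fingers close, or fill a call up. It gives the time, the measured TCP pose, the force, the opening and the grip force at its end, in the units of the state.
- telemetry.get_obs(): the state, without advancing time (a new reading comes with each control period).
- optics.camera(name): name is "scene" or "top" or "wrist"; returns a dict with "color" (400x640x3 uint8, red, green, blue), "K" (3x3 intrinsics, pixels), "extrinsics" (4x4, takes a point from camera to world coordinates); the wrist camera has in their place "mount" (4x4, takes a point from camera to tool coordinates, whose origin is the TCP and whose axes are the flange's). Camera axes: x right, y down, z forward; pixel columns grow to the right and rows downward; lengths in m; the calibration is good to about 2 mm. A picture is of the moment at which its call begins: read the wrist's pose just before it. There is no depth.
- workorder.job_done(): hands the job in; it is judged then, once.
The state is a dict: "time": time; "q": joint angles; "qd": joint speeds; "joint_efforts": joint torques, N m; "ee_pos": TCP position; "tcp_rot": TCP orientation; "wrist_force": force on the tool from outside, world axes, zero at the start; "torque": the same for the moment, N m; "opening": finger opening in m; "grasp_force": force on a finger pad.
Only numpy, scipy, OpenCV 4.12 (cv2) and the standard library are available. Lean on these libraries where they do the work, as an engineer would, in place of code of your own. Each camera call takes 0.05 s, during which the arm holds its last target. There are 200 camera calls.

## Working session

There is one attempt and no reset: what is moved stays moved. The work goes in short steps, Python scripts to look and compute and a shell command to move; the robot and the scene stay as the last step left them, time stands still between calls to the robot, and variables do not carry over. Pictures are saved under pics/ and viewed, at most 10 in all, crops included, and the job is handed in when it is done.

```bash
mkdir -p pics; cat > h.py <<'E'
import numpy as np, cv2
from workcell import telemetry, optics
from scipy.spatial.transform import Rotation as R
def snap(n,f):
    o=telemetry.get_obs(); c=optics.camera(n)
    T=c.get("extrinsics")
    if T is None:
        W=np.eye(4);W[:3,3]=o["ee_pos"];W[:3,:3]=R.from_euler("xyz",o["tcp_rot"],degrees=True).as_matrix();T=W@c["mount"]
    np.savez("pics/"+f+".npz",K=c["K"],T=T,color=c["color"]); cv2.imwrite("pics/"+f+".png",c["color"][:,:,::-1]); return c
def ray(f,u,v):
    d=np.load("pics/"+f+".npz");K=d["K"];T=d["T"]
    r=T[:3,:3]@np.linalg.inv(K)@[u,v,1.];return T[:3,3],r/np.linalg.norm(r)
def atz(f,u,v,z):
    p,r=ray(f,u,v);return p+r*(z-p[2])/r[2]
def tri(*obs):
    A=np.zeros((3,3));b=np.zeros(3)
    for o in obs:
        p,r=ray(*o);P=np.eye(3)-np.outer(r,r);A+=P;b+=P@p
    x=np.linalg.solve(A,b)
    res=[np.linalg.norm(np.cross(x-ray(*o)[0],ray(*o)[1])) for o in obs];return x,res
E
python3 - <<'E'
from h import *
np.set_printoptions(precision=4,suppress=True)
o=telemetry.get_obs();print(o)
for n in("top","scene"):
    snap(n,n+"0"); d=np.load(f"pics/{n}0.npz");print(d["K"],d["T"])
E
```

```text
{'time': 0.0, 'q': array([-69.0987,   5.0105,  10.0339,  95.0971,  -0.0005,  89.9989]), 'qd': array([ 0.0388, -0.048 , -0.0354,  0.0424,  0.1042, -0.033 ]), 'joint_efforts': array([ -0.0008, -52.0386,  46.4808,   0.0162,  -0.0001,   0.    ]), 'ee_pos': array([ 0.1961, -0.5136,  0.2306]), 'tcp_rot': array([-179.9263,    0.0005,   20.9024]), 'wrist_force': array([-0.6599,  0.5831, -0.0402]), 'torque': array([ 0.024 , -0.0087, -0.0175]), 'grasp_force': 0.0, 'opening': 0.08555238003273002}
[[453.8415   0.     320.3468]
 [  0.     453.8415 199.5444]
 [  0.       0.       1.    ]] [[-0.0142 -0.9931  0.1165  0.4023]
 [-0.9999  0.014  -0.0022  0.0049]
 [ 0.0005 -0.1165 -0.9932  1.2425]
 [ 0.      0.      0.      1.    ]]
[[496.3881   0.     314.0434]
 [  0.     496.3881 209.1405]
 [  0.       0.       1.    ]] [[-0.7592  0.4991 -0.4178  0.9909]
 [ 0.6507  0.5936 -0.4735  0.5114]
 [ 0.0117 -0.6313 -0.7754  0.9559]
 [ 0.      0.      0.      1.    ]]
```

View pics/top0.png

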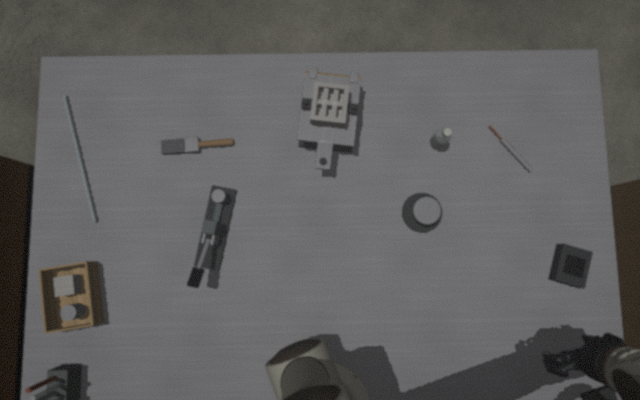

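View pics/scene0.png

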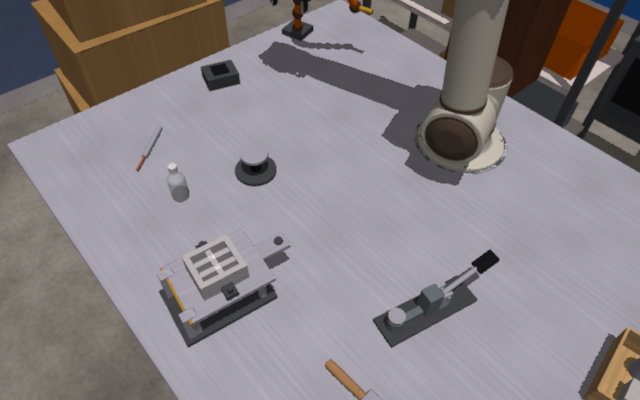

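The top view shows the jack (saddle at 219,196, handle pad at 196,277), the bolt head at (323,160), the stand at (427,210), the bottle at (443,138) and the brush at about (198,146). In the scene view the saddle is at (397,316), the handle pad at (485,262) and the bolt at (278,240).

```bash
python3 - <<'E'
from h import *
np.set_printoptions(precision=4,suppress=True)
for n,a,b in(("saddle",(219,196),(397,315)),("hpad",(196,277),(485,261)),("bolt",(323,160),(278,240)),("block",(209,231),(432,293))):
    print(n,tri(("top0",)+a,("scene0",)+b))
print("insert TL,TR (z .13)",[atz("top0",u,v,.13)for u,v in((315,83),(350,84),(345,126),(309,123))])
print("jack front foot",[atz("top0",u,v,.01)for u,v in((211,186),(237,190),(188,286),(212,288))])
print("stand",atz("top0",427,210,.066),"bottle",atz("top0",443,138,.05),"brush",[atz("top0",u,145,.02) for u in(162,235)])
E
```

```text
saddle (array([0.5544, 0.2722, 0.0488]), [np.float64(0.0018011622275586607), np.float64(0.0018011622275585556)])
hpad (array([0.3457, 0.3173, 0.0929]), [np.float64(0.0014564042829034926), np.float64(0.00145640428290345)])
bolt (array([ 0.6393, -0.0047,  0.0884]), [np.float64(0.0017501095065862852), np.float64(0.0017501095065862737)])
block (array([0.4646, 0.2908, 0.059 ]), [np.float64(0.0031678982115157153), np.float64(0.003167898211515771)])
insert TL,TR (z .13) [array([0.8315, 0.0119, 0.13  ]), array([ 0.8276, -0.0771,  0.13  ]), array([ 0.7182, -0.0622,  0.13  ]), array([0.7272, 0.0283, 0.13  ])]
jack front foot [array([0.5885, 0.3017, 0.01  ]), array([0.5764, 0.2303, 0.01  ]), array([0.3191, 0.3594, 0.01  ]), array([0.3129, 0.2952, 0.01  ])]
stand [ 0.5089 -0.2749  0.066 ] bottle [ 0.7041 -0.3298  0.05  ] brush [array([0.7028, 0.4356, 0.02  ]), array([0.7   , 0.2349, 0.02  ])]
```

```bash
python3 -m handwheel '[{"az":8.3},{"az":8.3},{"az":8.3},{"az":8.2},{"tx":0.0062,"ty":-0.0527},{"tx":0.0062,"ty":-0.0527},{"tx":0.0062,"ty":-0.0527},{"tx":0.0062,"ty":-0.0527},{"tx":0.0062,"ty":-0.0527},{"tx":0.0062,"ty":-0.0527}]'
python3 -m handwheel '[{"tx":0.0062,"ty":-0.0527},{"tx":0.0062,"ty":-0.0527},{"tx":0.0062,"ty":-0.0527},{"tx":0.0062,"ty":-0.0527},{"tx":0.0062,"ty":-0.0527},{"tx":0.0062,"ty":-0.0527},{"tx":0.0062,"ty":-0.0527},{"tx":0.0062,"ty":-0.0527},{"tx":0.0062,"ty":-0.0527},{"tx":0.0062,"ty":-0.0527}]'
python3 -c "
from h import *
c=snap('wrist','w1');print(c['mount'].round(4),c['K'],telemetry.get_obs())"
```

```text
[[-2.000e-04 -9.511e-01 -3.087e-01  7.830e-02]
 [ 1.000e+00 -5.000e-04  7.000e-04 -9.000e-04]
 [-8.000e-04 -3.087e-01  9.511e-01 -1.423e-01]
 [ 0.000e+00  0.000e+00  0.000e+00  1.000e+00]] [[313.46621267   0.         320.93251381]
 [  0.         313.46621267 200.98628354]
 [  0.           0.           1.        ]] {'time': 0.15, 'q': array([-6.90980411e+01,  5.00492804e+00,  1.00455962e+01,  9.50995232e+01,
        3.29649090e-04,  9.00009329e+01]), 'qd': array([-0.07554896, -0.01235877,  0.22956432, -0.01038545,  0.01643812,
        0.06799478]), 'joint_efforts': array([-6.66985525e-04, -5.20760071e+01,  4.65045083e+01,  1.38479884e-02,
       -2.44099994e-05, -2.29907528e-05]), 'ee_pos': array([ 0.19616466, -0.51364717,  0.23074208]), 'tcp_rot': array([-1.79941145e+02, -3.28690608e-04,  2.09010256e+01]), 'wrist_force': array([ 0.03813867, -0.36510857, -0.55566006]), 'torque': array([ 0.0243671 , -0.01683469, -0.01344422]), 'grasp_force': 0.0, 'opening': 0.08572908402294993}$[0]: bad value
$[0]: bad value
```

View pics/w1.png

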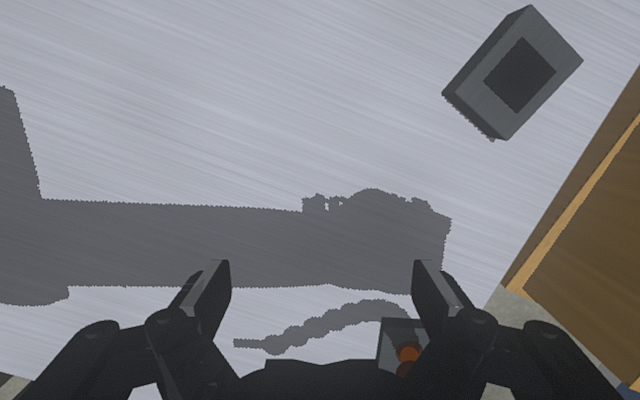

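The rows were refused, so the arm did not move and the wrist view still shows only bench and fingers. The rows probably need every key.

```bash
python3 -m handwheel '[{"tx":0,"ty":0,"tz":0,"ax":0,"ay":0,"az":8.3,"jaw":1},{"tx":0,"ty":0,"tz":0,"ax":0,"ay":0,"az":8.3,"jaw":1},{"tx":0,"ty":0,"tz":0,"ax":0,"ay":0,"az":8.3,"jaw":1},{"tx":0,"ty":0,"tz":0,"ax":0,"ay":0,"az":8.2,"jaw":1},{"tx":0.0062,"ty":-0.0527,"tz":0,"ax":0,"ay":0,"az":0,"jaw":1},{"tx":0.0062,"ty":-0.0527,"tz":0,"ax":0,"ay":0,"az":0,"jaw":1},{"tx":0.0062,"ty":-0.0527,"tz":0,"ax":0,"ay":0,"az":0,"jaw":1},{"tx":0.0062,"ty":-0.0527,"tz":0,"ax":0,"ay":0,"az":0,"jaw":1},{"tx":0.0062,"ty":-0.0527,"tz":0,"ax":0,"ay":0,"az":0,"jaw":1},{"tx":0.0062,"ty":-0.0527,"tz":0,"ax":0,"ay":0,"az":0,"jaw":1}]'
```

```text
time: 1.4
ee_pos: [0.2995, -0.211, 0.2312]
tcp_rot: [180.0, -0.0, -12.2]
wrist_force: [1.1, -0.1, 0.3]
opening: 0.0855
grasp_force: 0.0
```

```bash
python3 -m handwheel '[{"tx":0.0062,"ty":-0.0527,"tz":0,"ax":0,"ay":0,"az":0,"jaw":1},{"tx":0.0062,"ty":-0.0527,"tz":0,"ax":0,"ay":0,"az":0,"jaw":1},{"tx":0.0062,"ty":-0.0527,"tz":0,"ax":0,"ay":0,"az":0,"jaw":1},{"tx":0.0062,"ty":-0.0527,"tz":0,"ax":0,"ay":0,"az":0,"jaw":1},{"tx":0.0062,"ty":-0.0527,"tz":0,"ax":0,"ay":0,"az":0,"jaw":1},{"tx":0.0062,"ty":-0.0527,"tz":0,"ax":0,"ay":0,"az":0,"jaw":1},{"tx":0.0062,"ty":-0.0527,"tz":0,"ax":0,"ay":0,"az":0,"jaw":1},{"tx":0.0062,"ty":-0.0527,"tz":0,"ax":0,"ay":0,"az":0,"jaw":1},{"tx":0.0062,"ty":-0.0527,"tz":0,"ax":0,"ay":0,"az":0,"jaw":1},{"tx":0.0062,"ty":-0.0527,"tz":0,"ax":0,"ay":0,"az":0,"jaw":1}]'
python3 -c "
from h import *
snap('wrist','w2');o=telemetry.get_obs();print(o['ee_pos'],o['tcp_rot'])"
```

```text
time: 2.65
ee_pos: [0.4139, 0.0677, 0.2614]
tcp_rot: [-169.9, 0.2, 2.5]
wrist_force: [-0.3, -0.4, -0.1]
opening: 0.0855
grasp_force: 0.0
[0.4146716  0.06925573 0.26215238] [-1.69829543e+02  9.08132752e-02  2.66324085e+00]
```

View pics/w2.png

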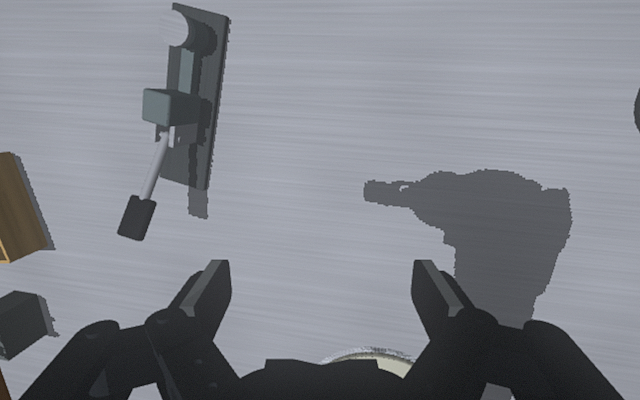

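The jack is in view at the upper left (saddle about 175,28, handle pad about 137,217). The tool has tilted about 10 degrees and stopped short, so I'll check the joints.

```bash
python3 -c "
from h import *
o=telemetry.get_obs();print(o['time'],o['q'].round(2),o['qd'].round(2),o['ee_pos'],o['tcp_rot'])"
```

```text
2.7 [  2.61 -12.19  -3.25  99.05  10.17 179.94] [-1.71 -1.16 -1.6  -0.8  -2.41 -0.06] [0.4146716  0.06925573 0.26215238] [-1.69829543e+02  9.08132752e-02  2.66324085e+00]
```

```bash
cat >> h.py <<'E'
def need(p,yaw,rpy=None):
    "tool-frame rotvec to reach yaw (tool down), then shift in the tool frame after the turn"
    o=telemetry.get_obs();A=R.from_euler("xyz",o["tcp_rot"],degrees=True);B=R.from_euler("xyz",rpy or[180,0,yaw],degrees=True)
    print("turn",(A.inv()*B).as_rotvec(degrees=True).round(2),"then shift",B.inv().apply(np.array(p)-o["ee_pos"]).round(4),"q",o["q"].round(1),"F",o["wrist_force"].round(1))
E
python3 -m handwheel '[{"tx":0,"ty":0,"tz":0,"ax":-5.1,"ay":0,"az":-5,"jaw":1},{"tx":0,"ty":0,"tz":0,"ax":-5.1,"ay":0,"az":-5,"jaw":1},{"tx":0,"ty":0,"tz":0,"ax":0,"ay":0,"az":-10.5,"jaw":1},{"tx":0,"ty":0,"tz":0,"ax":0,"ay":0,"az":-10.5,"jaw":1},{"tx":0,"ty":0,"tz":0,"ax":0,"ay":0,"az":-10.5,"jaw":1},{"tx":0,"ty":0,"tz":0,"ax":0,"ay":0,"az":-10.5,"jaw":1},{"tx":0,"ty":0,"tz":0,"ax":0,"ay":0,"az":-10.5,"jaw":1},{"tx":0,"ty":0,"tz":0,"ax":0,"ay":0,"az":-10.5,"jaw":1},{"tx":0,"ty":0,"tz":0,"ax":0,"ay":0,"az":-10.5,"jaw":1},{"tx":0,"ty":0,"tz":0,"ax":0,"ay":0,"az":-10.5,"jaw":1}]'
python3 -c "
from h import *
need([.4713,.2902,.2],167.8)"
```

```text
time: 3.95
ee_pos: [0.4135, 0.0667, 0.2611]
tcp_rot: [179.3, 0.2, 96.7]
wrist_force: [-0.6, -0.1, -0.7]
opening: 0.0851
grasp_force: 0.0
turn [  0.49   0.62 -71.07] then shift [-0.0093  0.2306  0.0611] q [  9.3 -12.7  -3.3  98.7  -0.2  92.6] F [-0.6 -0.1 -0.7]
```

```bash

python3 -m handwheel '[{"tx":0,"ty":0,"tz":0,"ax":0,"ay":0,"az":-10.15,"jaw":1},{"tx":0,"ty":0,"tz":0,"ax":0,"ay":0,"az":-10.15,"jaw":1},{"tx":0,"ty":0,"tz":0,"ax":0,"ay":0,"az":-10.15,"jaw":1},{"tx":0,"ty":0,"tz":0,"ax":0,"ay":0,"az":-10.15,"jaw":1},{"tx":0,"ty":0,"tz":0,"ax":0,"ay":0,"az":-10.15,"jaw":1},{"tx":0,"ty":0,"tz":0,"ax":0,"ay":0,"az":-10.15,"jaw":1},{"tx":0,"ty":0,"tz":0,"ax":0,"ay":0,"az":-10.15,"jaw":1},{"tx":-0.0019,"ty":0.0461,"tz":0.0122,"ax":0,"ay":0,"az":0,"jaw":1},{"tx":-0.0019,"ty":0.0461,"tz":0.0122,"ax":0,"ay":0,"az":0,"jaw":1},{"tx":-0.0019,"ty":0.0461,"tz":0.0122,"ax":0,"ay":0,"az":0,"jaw":1}]'
python3 -m handwheel '[{"tx":-0.0019,"ty":0.0461,"tz":0.0122,"ax":0,"ay":0,"az":0,"jaw":1},{"tx":-0.0019,"ty":0.0461,"tz":0.0122,"ax":0,"ay":0,"az":0,"jaw":1},{"tx":0,"ty":0,"tz":0,"ax":0,"ay":0,"az":0,"jaw":1},{"tx":0,"ty":0,"tz":0,"ax":0,"ay":0,"az":0,"jaw":1},{"tx":0,"ty":0,"tz":0,"ax":0,"ay":0,"az":0,"jaw":1},{"tx":0,"ty":0,"tz":0,"ax":0,"ay":0,"az":0,"jaw":1},{"tx":0,"ty":0,"tz":0,"ax":0,"ay":0,"az":0,"jaw":1},{"tx":0,"ty":0,"tz":0,"ax":0,"ay":0,"az":0,"jaw":1},{"tx":0,"ty":0,"tz":0,"ax":0,"ay":0,"az":0,"jaw":1},{"tx":0,"ty":0,"tz":0,"ax":0,"ay":0,"az":0,"jaw":1}]'
python3 -c "
from h import *
need([.4713,.2902,.2],167.8);snap('wrist','w3')"
```

```text
time: 5.2
ee_pos: [0.4499, 0.2018, 0.2244]
tcp_rot: [179.9, 0.8, 167.4]
wrist_force: [1.8, 0.5, -0.2]
opening: 0.0853
grasp_force: 0.0
time: 6.45
ee_pos: [0.4737, 0.2891, 0.2001]
tcp_rot: [180.0, 0.7, 167.4]
wrist_force: [-0.7, -0.6, -0.7]
opening: 0.0858
grasp_force: 0.0
turn [ 0.02  0.74 -0.4 ] then shift [0.0026 0.0006 0.0001] q [31.6  4.5  6.1 91.1 -0.5 44.2] F [-0.7 -0.6 -0.7]
```

View pics/w3.png

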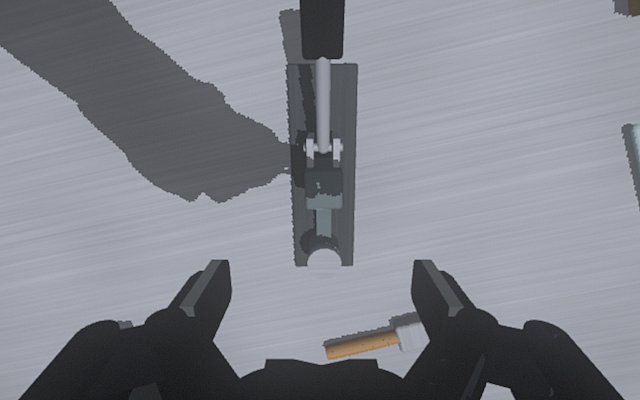

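The jack lies nearly along the tool axis: foot corners near (287,65), (358,65), (296,265) and (354,265), saddle at about (323,258), block top about (305..342, 168..208).

```bash
python3 - <<'E'
from h import *
np.set_printoptions(precision=4,suppress=True)
c=[atz("w3",u,v,.01) for u,v in((287,65),(358,65),(296,265),(354,265))];print(c)
b=(c[0]+c[1])/2;f=(c[2]+c[3])/2;d=f-b;print("len",np.linalg.norm(d),"yaw",np.degrees(np.arctan2(d[1],d[0])),"origin",b+d/np.linalg.norm(d)*.11, f-d/np.linalg.norm(d)*.115)
print("block",[atz("w3",u,v,.076) for u,v in((305,168),(342,168),(305,208),(342,208))])
print("saddle tri",tri(("w3",323,258),("w2",175,28),("top0",219,196)))
d=np.load("pics/w3.npz");T=np.linalg.inv(d["T"]);a=np.radians(-12.2)
for p in((18,17,76),(18,-17,76),(-18,17,76),(-18,-17,76),(85,0,55)):
    p=np.array(p)/1e3;w=[.4713+p[0]*np.cos(a)-p[1]*np.sin(a),.2902+p[0]*np.sin(a)+p[1]*np.cos(a),p[2],1];q=d["K"]@(T@w)[:3];print((q/q[2])[:2])
E
```

```text
[array([0.3597, 0.2808, 0.01  ]), array([0.3748, 0.3482, 0.01  ]), array([0.5759, 0.2356, 0.01  ]), array([0.5911, 0.3035, 0.01  ])]
len 0.2208269922536495 yaw -11.744787423722519 origin [0.475  0.2921 0.01  ] [0.4709 0.293  0.01  ]
block [array([0.4491, 0.2806, 0.076 ]), array([0.4561, 0.3118, 0.076 ]), array([0.4848, 0.272 , 0.076 ]), array([0.4921, 0.3045, 0.076 ])]
saddle tri (array([0.5555, 0.2732, 0.0475]), [np.float64(0.0019315873090249072), np.float64(0.0025965310876493687), np.float64(0.002077732175407921)])
[340.4609 208.7379]
[302.7517 208.9897]
[340.9927 169.6381]
[301.6749 169.9137]
[321.9937 262.7084]
```

```bash

python3 -m handwheel '[{"tx":0,"ty":0,"tz":0,"ax":0,"ay":0.74,"az":-0.4,"jaw":1},{"tx":0.0026,"ty":0.0015,"tz":0.024,"ax":0,"ay":0,"az":0,"jaw":1},{"tx":0,"ty":0,"tz":0.024,"ax":0,"ay":0,"az":0,"jaw":1},{"tx":0,"ty":0,"tz":0.024,"ax":0,"ay":0,"az":0,"jaw":1},{"tx":0,"ty":0,"tz":0.024,"ax":0,"ay":0,"az":0,"jaw":1},{"tx":0,"ty":0,"tz":0.024,"ax":0,"ay":0,"az":0,"jaw":1},{"tx":0,"ty":0,"tz":0.024,"ax":0,"ay":0,"az":0,"jaw":1},{"tx":0,"ty":0,"tz":0.016,"ax":0,"ay":0,"az":0,"jaw":1},{"tx":0,"ty":0,"tz":0.01,"ax":0,"ay":0,"az":0,"jaw":1},{"tx":0,"ty":0,"tz":0,"ax":0,"ay":0,"az":0,"jaw":1}]'
python3 -c "
from h import *
need([.4715,.2912,.03],167.8)"
```

```text
time: 7.75
ee_pos: [0.4714, 0.2911, 0.0298]
tcp_rot: [-180.0, -0.0, 167.8]
wrist_force: [0.1, -0.5, -0.4]
opening: 0.0855
grasp_force: 0.0
turn [-0.01 -0.03  0.  ] then shift [-0.0001  0.0002 -0.0002] q [ 31.7   6.5 -10.6  72.9   0.   43.9] F [ 0.1 -0.5 -0.4]
```

```bash

python3 -m handwheel '[{"tx":0,"ty":0,"tz":0,"ax":0,"ay":0,"az":0,"jaw":-1},{"tx":0,"ty":0,"tz":0,"ax":0,"ay":0,"az":0,"jaw":-1},{"tx":0,"ty":0,"tz":0,"ax":0,"ay":0,"az":0,"jaw":-1},{"tx":0,"ty":0,"tz":0,"ax":0,"ay":0,"az":0,"jaw":-1},{"tx":0,"ty":0,"tz":0,"ax":0,"ay":0,"az":0,"jaw":-1},{"tx":0,"ty":0,"tz":0,"ax":0,"ay":0,"az":0,"jaw":-1},{"tx":0,"ty":0,"tz":0,"ax":0,"ay":0,"az":0,"jaw":-1},{"tx":0,"ty":0,"tz":0,"ax":0,"ay":0,"az":0,"jaw":-1},{"tx":0,"ty":0,"tz":0,"ax":0,"ay":0,"az":0,"jaw":-1},{"tx":0,"ty":0,"tz":0,"ax":0,"ay":0,"az":0,"jaw":-1}]' 80
python3 -c "
from h import *
need([.4715,.2912,.03],167.8)"
```

```text
time: 9.0
ee_pos: [0.4719, 0.2916, 0.0308]
tcp_rot: [179.9, 0.1, 167.8]
wrist_force: [0.3, 1.8, 5.7]
opening: 0.0332
grasp_force: 81.1
turn [0.09 0.05 0.01] then shift [ 0.0004 -0.0004  0.0008] q [ 31.7   6.5 -10.5  72.9   0.   43.9] F [0.3 1.8 5.7]
```

```bash

python3 -m handwheel '[{"tx":0,"ty":0,"tz":-0.008,"ax":0,"ay":0,"az":0,"jaw":-1},{"tx":0,"ty":0,"tz":-0.008,"ax":0,"ay":0,"az":0,"jaw":-1},{"tx":0,"ty":0,"tz":-0.008,"ax":0,"ay":0,"az":0,"jaw":-1},{"tx":0,"ty":0,"tz":-0.008,"ax":0,"ay":0,"az":0,"jaw":-1},{"tx":0,"ty":0,"tz":-0.008,"ax":0,"ay":0,"az":-1.9,"jaw":-1},{"tx":0,"ty":0,"tz":0,"ax":0,"ay":0,"az":-1.9,"jaw":-1},{"tx":-0.0013,"ty":-0.015,"tz":0,"ax":0,"ay":0,"az":0,"jaw":-1},{"tx":-0.0026,"ty":-0.0298,"tz":0,"ax":0,"ay":0,"az":0,"jaw":-1},{"tx":-0.0026,"ty":-0.0298,"tz":0,"ax":0,"ay":0,"az":0,"jaw":-1},{"tx":-0.0026,"ty":-0.0298,"tz":0,"ax":0,"ay":0,"az":0,"jaw":-1}]'
python3 -m handwheel '[{"tx":-0.0026,"ty":-0.0298,"tz":0,"ax":0,"ay":0,"az":0,"jaw":-1},{"tx":-0.0026,"ty":-0.0298,"tz":0,"ax":0,"ay":0,"az":0,"jaw":-1},{"tx":-0.0026,"ty":-0.0298,"tz":0,"ax":0,"ay":0,"az":0,"jaw":-1},{"tx":-0.0026,"ty":-0.0298,"tz":0,"ax":0,"ay":0,"az":0,"jaw":-1},{"tx":-0.0026,"ty":-0.0298,"tz":0,"ax":0,"ay":0,"az":0,"jaw":-1},{"tx":-0.0013,"ty":-0.015,"tz":0,"ax":0,"ay":0,"az":0,"jaw":-1},{"tx":0,"ty":0,"tz":0,"ax":0,"ay":0,"az":0,"jaw":-1},{"tx":0,"ty":0,"tz":0,"ax":0,"ay":0,"az":0,"jaw":-1},{"tx":0,"ty":0,"tz":0,"ax":0,"ay":0,"az":0,"jaw":-1},{"tx":0,"ty":0,"tz":0,"ax":0,"ay":0,"az":0,"jaw":-1}]'
python3 -c "
from h import *
need([.456,.0223,.034],171.6);snap('top','t4');snap('scene','s4')
a=np.load('pics/t4.npz')['color'][130:230,270:370,::-1];b=np.load('pics/s4.npz')['color'][220:320,245:345,::-1]
cv2.imwrite('pics/c4.png',np.hstack([cv2.resize(x,(400,400),interpolation=cv2.INTER_CUBIC) for x in(a,b)]))"
```

```text
time: 10.25
ee_pos: [0.4647, 0.1848, 0.0697]
tcp_rot: [-180.0, -0.0, 171.6]
wrist_force: [0.2, -0.4, -7.8]
opening: 0.0334
grasp_force: 81.3
time: 11.5
ee_pos: [0.4555, 0.0227, 0.07]
tcp_rot: [180.0, -0.0, 171.7]
wrist_force: [0.7, 0.1, -8.3]
opening: 0.0331
grasp_force: 81.7
turn [ 0.02 -0.    0.05] then shift [-0.0006 -0.0004  0.036 ] q [  2.8  -8.  -20.4  77.5   0.   11.2] F [ 0.7  0.1 -8.3]
```

View pics/c4.png

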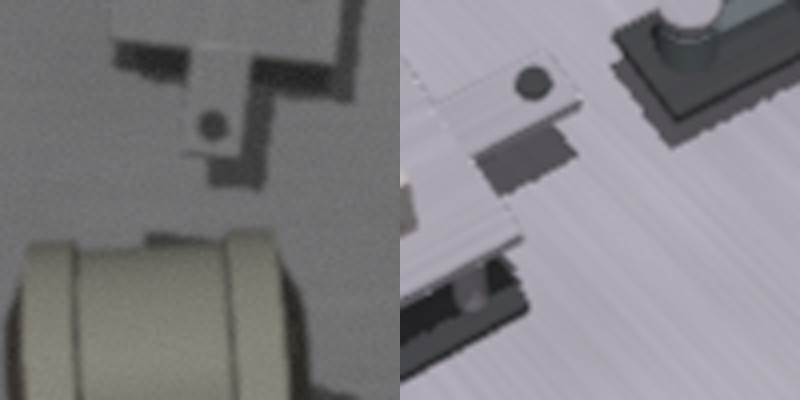

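The bolt head is at about (323.0,161.3) in the top view and (278,240.5) in the scene view. The arm hides the saddle from above, so I'll enlarge the scene view for it.

```bash
python3 - <<'E'
from h import *
np.set_printoptions(precision=4,suppress=True)
print("bolt",tri(("top0",323,161.2),("scene0",278.1,240.5)),atz("scene0",278.1,240.5,.091),atz("top0",323,161.2,.091))
a=np.load('pics/s4.npz')['color'][190:250,280:360,::-1]
cv2.imwrite('pics/c5.png',cv2.resize(a,(800,600),interpolation=cv2.INTER_CUBIC))
d=np.load("pics/s4.npz");T=np.linalg.inv(d["T"]);q=d["K"]@(T@[.5396,.0103,.0942,1])[:3];print((q/q[2])[:2])
E
```

```text
bolt (array([ 0.6376, -0.0053,  0.0841]), [np.float64(0.0008543367881850137), np.float64(0.0008543367881848337)]) [ 0.6399 -0.0005  0.091 ] [ 0.6368 -0.0058  0.091 ]
[316.9882 218.8119]
```

View pics/c5.png

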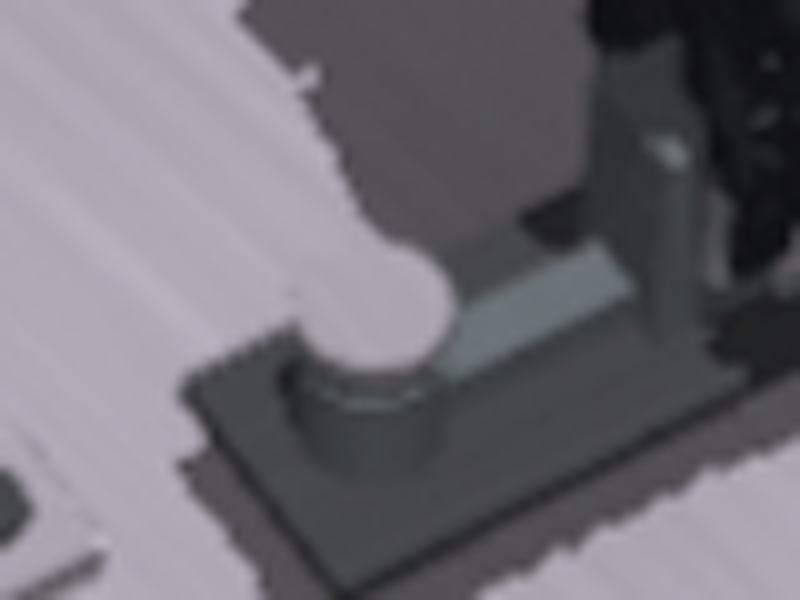

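The saddle shows at about (317.0,220.2), against (317.0,218.8) predicted from the grasp. The held offset is good to about 2 mm. With the same bias taken out, the bolt is at about (0.637,-0.0045), so I need tool x -0.0987 once lowered.

```bash

python3 -m handwheel '[{"tx":0,"ty":0,"tz":0.012,"ax":0,"ay":0,"az":0,"jaw":-1},{"tx":0,"ty":0,"tz":0.012,"ax":0,"ay":0,"az":0,"jaw":-1},{"tx":0,"ty":0,"tz":0.012,"ax":0,"ay":0,"az":0,"jaw":-1},{"tx":0,"ty":0,"tz":0,"ax":0,"ay":0,"az":0,"jaw":-1},{"tx":-0.01,"ty":0,"tz":0,"ax":0,"ay":0,"az":0,"jaw":-1},{"tx":-0.01,"ty":0,"tz":0,"ax":0,"ay":0,"az":0,"jaw":-1},{"tx":-0.01,"ty":0,"tz":0,"ax":0,"ay":0,"az":0,"jaw":-1},{"tx":-0.01,"ty":0,"tz":0,"ax":0,"ay":0,"az":0,"jaw":-1},{"tx":0,"ty":0,"tz":0,"ax":0,"ay":0,"az":0,"jaw":-1},{"tx":0,"ty":0,"tz":0,"ax":0,"ay":0,"az":0,"jaw":-1}]'
python3 -c "
from h import *
need([.5531,.0079,.034],171.6)"
```

```text
time: 12.85
ee_pos: [0.4948, 0.0164, 0.0339]
tcp_rot: [180.0, -0.0, 171.6]
wrist_force: [-0.3, 0.2, -7.7]
opening: 0.0333
grasp_force: 81.7
turn [ 0.02 -0.04 -0.01] then shift [-0.0589  0.0002 -0.0001] q [  1.9  -1.6 -18.5  73.1   0.   10.3] F [-0.3  0.2 -7.7]
```

```bash

python3 -m handwheel '[{"tx":-0.01,"ty":0,"tz":0,"ax":0,"ay":0,"az":0,"jaw":-1},{"tx":-0.01,"ty":0,"tz":0,"ax":0,"ay":0,"az":0,"jaw":-1},{"tx":-0.01,"ty":0,"tz":0,"ax":0,"ay":0,"az":0,"jaw":-1},{"tx":-0.01,"ty":0,"tz":0,"ax":0,"ay":0,"az":0,"jaw":-1},{"tx":-0.01,"ty":0,"tz":0,"ax":0,"ay":0,"az":0,"jaw":-1},{"tx":-0.009,"ty":0,"tz":0,"ax":0,"ay":0,"az":0,"jaw":-1},{"tx":0,"ty":0,"tz":0,"ax":0,"ay":0,"az":0,"jaw":-1},{"tx":0,"ty":0,"tz":0,"ax":0,"ay":0,"az":0,"jaw":-1},{"tx":0,"ty":0,"tz":0.002,"ax":0,"ay":0,"az":0,"jaw":-1},{"tx":0,"ty":0,"tz":0,"ax":0,"ay":0,"az":0,"jaw":-1}]'
python3 - <<'E'
from h import *
need([.5531,.0079,.0308],171.6);snap('scene','s6');snap('top','t6')
a=np.load('pics/s6.npz')['color'][200:290,240:360,::-1]
cv2.imwrite('pics/c6.png',cv2.resize(a,(800,600),interpolation=cv2.INTER_CUBIC))
E
```

```text
time: 14.1
ee_pos: [0.5531, 0.0078, 0.0319]
tcp_rot: [180.0, -0.0, 171.6]
wrist_force: [-0.8, 0.6, -8.2]
opening: 0.0332
grasp_force: 81.7
turn [ 0.02 -0.01  0.  ] then shift [0.     0.0001 0.0011] q [  0.8   6.3 -10.6  73.1   0.    9.2] F [-0.8  0.6 -8.2]
```

View pics/c6.png

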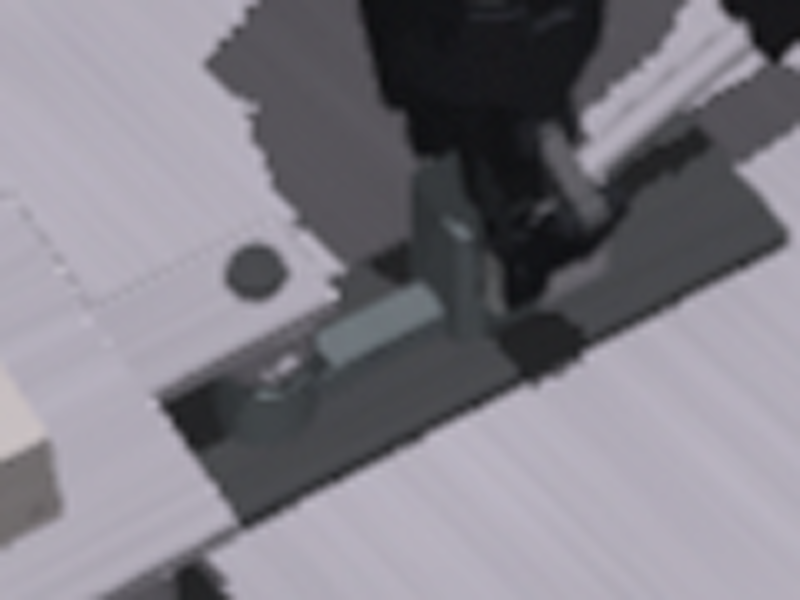

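The saddle column (centre u about 280.7) is under the tongue and the bolt is at about (278.2,240.5). I'll check whether they share one vertical axis.

```bash
python3 - <<'E'
from h import *
b=atz("s6",278.1,240.5,.091)
d=np.load("pics/s6.npz");T=np.linalg.inv(d["T"])
def pr(p): q=d["K"]@(T@[*p,1])[:3];return (q/q[2])[:2].round(1)
for z in(.011,.03,.05,.056):print(z,"bolt axis",pr([b[0],b[1],z]),"saddle est",pr([.6372,-.0045,z]))
E
```

```text
0.011 bolt axis [279.7 261.1] saddle est [279.5 259.3]
0.03 bolt axis [279.3 256.4] saddle est [279.2 254.6]
0.05 bolt axis [278.9 251.4] saddle est [278.8 249.6]
0.056 bolt axis [278.8 249.8] saddle est [278.7 248. ]
```

```bash

python3 -m handwheel '[{"tx":-0.001,"ty":0,"tz":0.0012,"ax":0,"ay":0,"az":0,"jaw":-1},{"tx":0,"ty":0,"tz":0,"ax":0,"ay":0,"az":0,"jaw":-1},{"tx":0,"ty":0,"tz":0,"ax":0,"ay":0,"az":0,"jaw":-1},{"tx":0,"ty":0,"tz":0,"ax":0,"ay":0,"az":0,"jaw":0.6},{"tx":0,"ty":0,"tz":0,"ax":0,"ay":0,"az":0,"jaw":0.6},{"tx":0,"ty":0,"tz":0,"ax":0,"ay":0,"az":0,"jaw":0.6},{"tx":0,"ty":0,"tz":0,"ax":0,"ay":0,"az":0,"jaw":0.6},{"tx":0,"ty":0,"tz":0,"ax":0,"ay":0,"az":0,"jaw":0.6},{"tx":0,"ty":0,"tz":0,"ax":0,"ay":0,"az":0,"jaw":0.6},{"tx":0,"ty":0,"tz":0,"ax":0,"ay":0,"az":0,"jaw":0.6}]'
python3 -m handwheel '[{"tx":0,"ty":0,"tz":-0.01,"ax":0,"ay":0,"az":0,"jaw":0.6},{"tx":0,"ty":0,"tz":-0.02,"ax":0,"ay":0,"az":0,"jaw":0.6},{"tx":0,"ty":0,"tz":-0.02,"ax":0,"ay":0,"az":0,"jaw":0.6},{"tx":0,"ty":0,"tz":-0.02,"ax":0,"ay":0,"az":0,"jaw":0.6},{"tx":0,"ty":0,"tz":-0.02,"ax":0,"ay":0,"az":0,"jaw":0.6},{"tx":0,"ty":0,"tz":-0.02,"ax":0,"ay":0,"az":0,"jaw":0.6},{"tx":0,"ty":0,"tz":-0.02,"ax":0,"ay":0,"az":0,"jaw":0.6},{"tx":0,"ty":0,"tz":-0.02,"ax":0,"ay":0,"az":0,"jaw":0.6},{"tx":0,"ty":0,"tz":-0.02,"ax":0,"ay":0,"az":0,"jaw":0.6},{"tx":0,"ty":0,"tz":0,"ax":0,"ay":0,"az":0,"jaw":-1}]'
python3 -c "
from h import *
need([.4275,.0265,.2],171.6);snap('wrist','w7')"
```

```text
time: 15.45
ee_pos: [0.5544, 0.0076, 0.0308]
tcp_rot: [180.0, 0.0, 171.6]
wrist_force: [-0.5, 0.4, -0.1]
opening: 0.0685
grasp_force: 0.0
time: 16.7
ee_pos: [0.5551, 0.0076, 0.2029]
tcp_rot: [180.0, 0.2, 171.6]
wrist_force: [-0.2, 0.3, -0.2]
opening: 0.0518
grasp_force: 0.0
turn [ 0.05  0.18 -0.  ] then shift [1.29e-01 1.00e-04 2.90e-03] q [ 0.8  5.   6.9 91.8  0.   9.2] F [-0.2  0.3 -0.2]
```

View pics/w7.png

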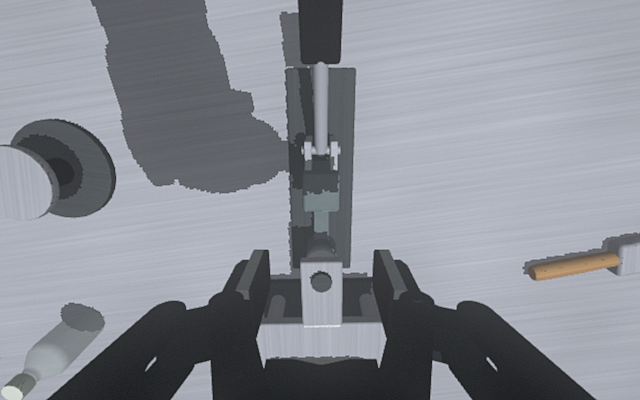

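The jack stands in line under the tongue: bolt at (320.5,281.5), tongue tip edge at (302..341,262), block top (304..338, 171..209), foot corners (286,69), (355,68) and (350,267).

```bash
python3 - <<'E'
from h import *
np.set_printoptions(precision=4,suppress=True)
b=atz("w7",320.5,281.5,.091)
print("bolt",b,"tip",atz("w7",321.5,262,.085))
blk=np.mean([atz("w7",u,v,.076)for u,v in((304,171),(338,171),(305,209),(338,209))],0)
c=[atz("w7",u,v,.01)for u,v in((286,69),(355,68),(350,267),(291,271))]
bk=(c[0]+c[1])/2;d=c[2]-c[1];yaw=np.arctan2(d[1],d[0]);u=np.array([np.cos(yaw),np.sin(yaw),0]);n=np.array([-u[1],u[0],0])
print("foot yaw",np.degrees(yaw),"len",np.linalg.norm(d),"origin from back",bk+.11*u,"from front right",c[2]-.115*u, c,"blk",blk)
a=np.radians(-8.4);u=np.array([np.cos(a),np.sin(a),0])
for o in(blk,bk+.11*u):
    e=o+.085*u-b;print("saddle-bolt along/lat",e@u,e@[-u[1],u[0],0])
E
```

```text
bolt [ 0.6357 -0.0045  0.091 ] tip [ 0.619  -0.0011  0.085 ]
foot yaw -8.03014211966198 len 0.22209706754444 origin from back [0.5567 0.0079 0.01  ] from front right [0.5583 0.0421 0.01  ] [array([ 0.4432, -0.0105,  0.01  ]), array([0.4523, 0.057 , 0.01  ]), array([0.6722, 0.026 , 0.01  ]), array([ 0.6672, -0.0455,  0.01  ])] blk [0.5528 0.0084 0.076 ]
saddle-bolt along/lat 0.0010517733698686496 0.0007143015043258212
saddle-bolt along/lat 0.005001222682220347 2.1295468401746594e-05
```

```bash

python3 -m handwheel '[{"tx":0.03,"ty":0,"tz":0,"ax":0,"ay":0.2,"az":0,"jaw":-1},{"tx":0.03,"ty":0,"tz":0,"ax":0,"ay":0,"az":0,"jaw":-1},{"tx":0.03,"ty":0,"tz":0,"ax":0,"ay":0,"az":0,"jaw":-1},{"tx":0.03,"ty":0,"tz":0,"ax":0,"ay":0,"az":0,"jaw":-1},{"tx":0.0085,"ty":0,"tz":0,"ax":0,"ay":0,"az":0,"jaw":-1},{"tx":0,"ty":0,"tz":0.025,"ax":0,"ay":0,"az":0,"jaw":-1},{"tx":0,"ty":0,"tz":0.025,"ax":0,"ay":0,"az":0,"jaw":-1},{"tx":0,"ty":0,"tz":0.025,"ax":0,"ay":0,"az":0,"jaw":-1},{"tx":0,"ty":0,"tz":0.015,"ax":0,"ay":0,"az":0,"jaw":-1},{"tx":0,"ty":0,"tz":0,"ax":0,"ay":0,"az":0,"jaw":-1}]'
python3 -c "
from h import *
need([.4289,.0266,.101],171.6)"
```

```text
time: 18.0
ee_pos: [0.4266, 0.0263, 0.1102]
tcp_rot: [-180.0, -0.3, 171.6]
wrist_force: [0.2, -0.4, 0.9]
opening: 0.0
grasp_force: 0.0
turn [-0.   -0.31 -0.  ] then shift [-0.0022  0.0006  0.0092] q [  3.5 -12.3 -19.7  82.9   0.1  11.9] F [ 0.2 -0.4  0.9]
```

```bash

python3 -m handwheel '[{"tx":-0.001,"ty":0,"tz":0.009,"ax":0,"ay":-0.3,"az":0,"jaw":-1},{"tx":0.0025,"ty":0,"tz":0.005,"ax":0,"ay":0,"az":0,"jaw":-1},{"tx":0.0022,"ty":0,"tz":0.005,"ax":0,"ay":0,"az":0,"jaw":-1},{"tx":0.0019,"ty":0,"tz":0.005,"ax":0,"ay":0,"az":0,"jaw":-1},{"tx":0.0017,"ty":0,"tz":0.005,"ax":0,"ay":0,"az":0,"jaw":-1},{"tx":0.0014,"ty":0,"tz":0.005,"ax":0,"ay":0,"az":0,"jaw":-1},{"tx":0.0012,"ty":0,"tz":0.005,"ax":0,"ay":0,"az":0,"jaw":-1},{"tx":0.0009,"ty":0,"tz":0.005,"ax":0,"ay":0,"az":0,"jaw":-1},{"tx":0.0006,"ty":0,"tz":0.005,"ax":0,"ay":0,"az":0,"jaw":-1},{"tx":0,"ty":0,"tz":0,"ax":0,"ay":0,"az":0,"jaw":-1}]'
python3 -c "
from h import *
need([.416,.0285,.051],171.6)"
```

```text
time: 19.25
ee_pos: [0.4161, 0.0281, 0.0624]
tcp_rot: [180.0, 0.2, 171.6]
wrist_force: [1.7, -0.4, 6.2]
opening: -0.0004
grasp_force: 2.8
turn [ 0.03  0.17 -0.  ] then shift [0.0002 0.0004 0.0114] q [  3.9 -13.6 -26.   77.4  -0.   12.3] F [ 1.7 -0.4  6.2]
```

```bash

python3 -m handwheel '[{"tx":0.0005,"ty":0,"tz":0.003,"ax":0,"ay":0,"az":0,"jaw":-1},{"tx":0.0003,"ty":0,"tz":0.003,"ax":0,"ay":0,"az":0,"jaw":-1},{"tx":0,"ty":0,"tz":0.003,"ax":0,"ay":0,"az":0,"jaw":-1},{"tx":0,"ty":0,"tz":0.002,"ax":0,"ay":0,"az":0,"jaw":-1},{"tx":0,"ty":0,"tz":0.001,"ax":0,"ay":0,"az":0,"jaw":-1},{"tx":0,"ty":0,"tz":0,"ax":0,"ay":0,"az":0,"jaw":-1},{"tx":0,"ty":0,"tz":0,"ax":0,"ay":0,"az":0,"jaw":-1},{"tx":0,"ty":0,"tz":0,"ax":0,"ay":0,"az":0,"jaw":-1},{"tx":0,"ty":0,"tz":0,"ax":0,"ay":0,"az":0,"jaw":-1},{"tx":0,"ty":0,"tz":0,"ax":0,"ay":0,"az":0,"jaw":-1}]'
python3 - <<'E'
from h import *
need([.4155,.0285,.051],171.6);snap('scene','s8')
a=np.load('pics/s8.npz')['color'][180:300,220:380,::-1]
cv2.imwrite('pics/c8.png',cv2.resize(a,(800,600),interpolation=cv2.INTER_CUBIC))
E
```

```text
time: 20.5
ee_pos: [0.4154, 0.0282, 0.0509]
tcp_rot: [180.0, 0.2, 171.6]
wrist_force: [0.9, -1.2, 6.7]
opening: -0.0
grasp_force: 3.3
turn [ 0.03  0.19 -0.  ] then shift [-0.      0.0003 -0.0001] q [  3.9 -13.4 -27.2  76.   -0.   12.3] F [ 0.9 -1.2  6.7]
```

View pics/c8.png

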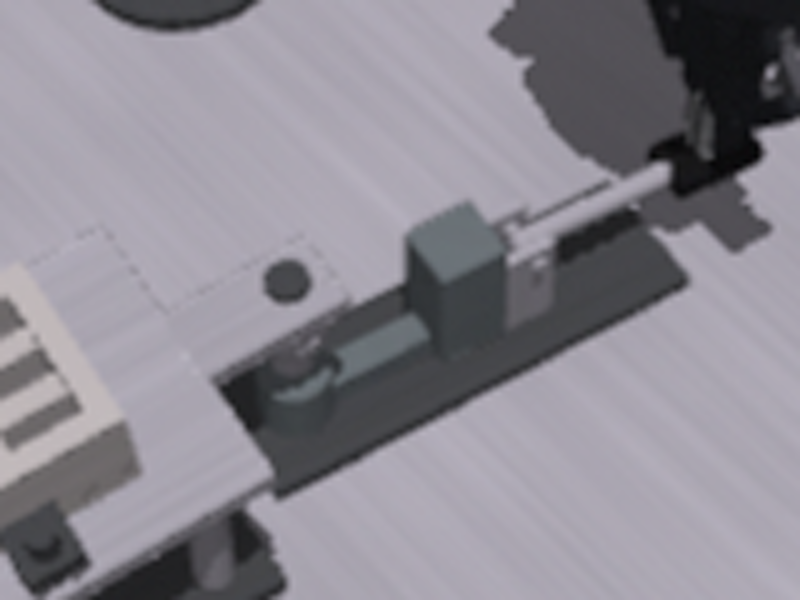

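The handle is nearly level and the bolt has risen to row 236 from 240.5, so the jack is lifting the plate. I'll press slightly more, to the stop.

```bash

python3 -m handwheel '[{"tx":0,"ty":0,"tz":0.001,"ax":0,"ay":0,"az":0,"jaw":-1},{"tx":0,"ty":0,"tz":0.001,"ax":0,"ay":0,"az":0,"jaw":-1},{"tx":0,"ty":0,"tz":0,"ax":0,"ay":0,"az":0,"jaw":-1},{"tx":0,"ty":0,"tz":0,"ax":0,"ay":0,"az":0,"jaw":-1},{"tx":0,"ty":0,"tz":0,"ax":0,"ay":0,"az":0,"jaw":-1},{"tx":0,"ty":0,"tz":0,"ax":0,"ay":0,"az":0,"jaw":-1},{"tx":0,"ty":0,"tz":0,"ax":0,"ay":0,"az":0,"jaw":-1},{"tx":0,"ty":0,"tz":0,"ax":0,"ay":0,"az":0,"jaw":-1},{"tx":0,"ty":0,"tz":0,"ax":0,"ay":0,"az":0,"jaw":-1},{"tx":0,"ty":0,"tz":0,"ax":0,"ay":0,"az":0,"jaw":-1}]'
```

```text
time: 21.8
ee_pos: [0.4156, 0.0282, 0.0499]
tcp_rot: [180.0, 0.2, 171.6]
wrist_force: [-3.2, -0.5, 17.0]
opening: 0.0
grasp_force: 8.5
```

```bash
python3 -c "
from workcell import workorder
print(workorder.job_done())"
```

```text
the job is handed in; nothing more can be done
None
```

The job is handed in, but it returned no verdict: the jack stands with its saddle an estimated 1–5 mm from the lift pad's axis, its handle is held at the stop with about 17 N, and the plate is raised.

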